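# Draw the long straight edge out of its case past the end deck

### The arm

A 7-joint arm with a two-finger parallel gripper is mounted at the origin on the work surface. World frame = base frame: x ahead of the robot, y to its left, z up, the work surface at z = 0. Lengths are in m, angles in rad, forces in N, time in s.
With the tool pointing down it reaches from about 0.4 to 0.85 m from the base axis. Payload 10.4 kg.
Tool frame: the origin (TCP) lies between the finger pads; the fingertips stand 19 mm ahead of it and the grasp point (between the pads) is the TCP; x points along the fingers, y is the direction in which the jaws open and shut, and the axes are right-handed (so a half turn about x gives the same grasp; the last joint's range is limited). The gripper opens to 87 mm and grips with 3 to 60 N. Pads are 19 mm wide; open, the fingers measure 117 mm over their backs; the gripper's body (75 mm by 190 mm) begins 51 mm behind the grasp point.
Start: joints at [1.083, 0.332, -0.065, 1.46, 0.022, 1.35, -0.088], TCP at [0.28, -0.559, 0.216] pointing down, gripper open.
Joint ranges: [-2.6, 2.6], [-0.5, 2.12], [-1.47, 1.34], [0.16, 2.42], [-1.27, 4.41], [0.06, 2.06], [-2.6, 2.6]. Speed limits (rad/s): [2.22, 2.22, 2.79, 2.79, 3.14, 3.14, 3.14].

### API

Orientations are given as a unit quaternion [x, y, z, w].
In Python, from bench import r gives the robot as it stands.
- The arm moves only by the tool drive_tool, never from a script. Its argument "motion" is a list of rows, each a list of 4 numbers: the shift along the tool's x, y, z in cm, then the turn about the tool's x in units of 5 degrees (1.0 is 5 degrees). In form: [[tx, ty, tz, twist], ...]. A call has 1 to 20 rows; each row is the pose to reach, as a shift and turn from the pose commanded when the call began, along the tool's axes at that moment; what a row does not reach only later rows make up. A row lasts 1/12 s, in which the tool goes at most 41.7 mm and 7.16 degrees, less where a joint would pass 70% of its speed; a pose out of reach is approached as far as the arm can. A call with a gripper value outside its range is refused whole. "grip" is the closure in counts, from 0 (fully open) to 255 (shut), set as the call begins (left out, the last holds). The fingers move at their own pace and stop on an object; "force" is the grip in N (left out, the last holds). Time passes only in rows, so rows that repeat a pose let the fingers close. It gives the time, the measured TCP pose, the force and the opening at its end, in the units of the state.
- r.read_state(): the state, without advancing time (a new reading comes with each control period).
- r.camera(name): name is "scene" or "top" or "wrist"; returns the picture (400x640x3 uint8, red, green, blue); there is no depth.
- r.calibration(name): a dict with "fx", "fy", "cx", "cy" (pixels), "xyz" and "orientation" of the camera in the world. Camera axes: x right, y up, looking along -z (the intrinsics and any distortion apply to the point x, -y, -z); pixel columns grow to the right and rows downward; lengths in m; the calibration is good to about 2 mm. The wrist camera is an equidistant fisheye: a pixel r from the principal point sees the ray r / f radians off the axis. A picture is of the moment at which its call begins: read the wrist's pose just before it. calibration takes no time and is no camera call; for the wrist camera it gives the pose at the moment of the call.
- r.close_job(): hands the job in, once; it reports no verdict.
The state is a dict: "time": time; "joint_positions": joint angles; "joint_vel": joint speeds; "joint_torque": joint torques, N m; "ee_pos": TCP position; "eef_rot": TCP orientation; "ft_force": force on the tool from outside, world axes, zero at the start; "torque": the same for the moment, N m; "width": finger opening in m.
Only numpy, scipy, OpenCV 4.12 (cv2) and the standard library are available. Lean on these libraries where they do the work, as an engineer would, in place of code of your own. Each camera call takes 0.05 s, during which the arm holds its last target.

### The job

Take the long aluminium straight edge out of the dark wooden instrument case: one end is tucked under the fixed deck and the bar is longer than the opening, so lift the other end, tilt it and draw it out at a slant. Finish while still holding it in the gripper, still and level over the case, with the whole bar at least 10 cm above the top of the case; do not put it down or let go. Leave the other things on the bench where they are.

Things in the scene. Friction and masses are not known exactly. Their poses are not given: they have to be found in the camera images.
- straightedge: Long straight edge: plain aluminium bar 240 long (own x) x 20 wide (y) x 20 high (z) mm, 0.2 to 0.35 kg, loose, lying on the case's inner floor (8 mm above the bench) along the case. Origin: middle of its underside; centre of mass 10 mm above. Its +x end is tucked 50 to 70 mm under the deck. At least 35 mm free beside it to each long wall.
- end_open (a point): Centre of the straight edge's -x end face (the end in the open), 120 mm from its middle, 10 mm above its underside.
- end_tucked (a point): Centre of the straight edge's +x end face (the end that starts under the deck), 120 mm from its middle, 10 mm above its underside.
- case: Dark wooden instrument case, fixed, 280 long (x) x 140 wide (y) x 68 mm high; walls and floor 8 mm, inside 264 x 124 mm. Origin: middle of its underside, on the bench. Own +x points roughly to the robot's left. A fixed 6 mm deck board closes the top from own x = +60 to +132 mm, its underside 54 mm above the inner floor, its top flush with the walls; the opening left is 192 (x -132 to +60) x 124 mm.
- deck_edge (a point): Middle of the lower edge of the deck's free edge: on the case at own x = +60 mm, y = 0, 62 mm above the bench.
- opening (a point): Middle of the case's opening, level with the top of the walls: own x = -36 mm, y = 0, 68 mm above the bench.
- pen_pot: Bystander: dark red round pen pot, 76 mm across, 95 mm high, pens up to 160 mm; origin under its middle.
- tape_roll: Bystander: ring of tape lying flat, 80 mm across, 22 mm high; origin under its middle.
- short_bar: Bystander: short steel bar 100 x 20 x 20 mm lying on the bench beyond the case; origin in the middle of its underside.
- mouse: Bystander: black computer mouse 105 x 60 x 31 mm; origin under its middle.
Not all that is in view belongs to the job. There is more than one size of the straightedge; the job needs the larger.

How it is judged:
On the way:
1. the free end of the straight edge is up above the top of the case while the other end is still under the deck (z of end_open in the frame of case above 0.068 m and x of end_tucked in the frame of case above 0.06 m and z of end_tucked in the frame of case below 0.062 m), for 0.1 s.
At the end, for the whole second after the job is handed in: Straight edge held in the fingers, touching neither case nor bystanders; both ends 80 mm or more above the case top; level within 15 degrees; its middle within 120 mm in plan of the opening's middle; still (under 30 mm/s, 0.2 rad/s). Bystanders within 30 mm of their starts (height (world z) of each of end_open, end_tucked above 0.158 m and angle between straightedge's own x axis and vertical between 1.31 and 1.83 rad and horizontal distance between straightedge and opening below 0.12 m and contact force between the fingers and straightedge above 1 N and contact force between straightedge and case below 0.1 N and linear speed of straightedge below 0.03 m/s and angular speed of straightedge below 0.2 rad/s and contact force between straightedge and pen_pot below 0.1 N and contact force between straightedge and tape_roll below 0.1 N and contact force between straightedge and short_bar below 0.1 N and contact force between straightedge and mouse below 0.1 N and distance of each of pen_pot, tape_roll, short_bar, mouse from where it was at the start of the episode below 0.03 m); the arm keeps its last pose, push and grip.
It fails at once if pen pot pushed away or tipped (distance of pen_pot from where it was at the start of the episode above 0.03 m or angle between pen_pot's own z axis and vertical above 0.5 rad).
It fails at once if tape roll pushed away or tipped (distance of tape_roll from where it was at the start of the episode above 0.03 m or angle between tape_roll's own z axis and vertical above 0.5 rad).
It fails at once if short bar pushed away or tipped (distance of short_bar from where it was at the start of the episode above 0.03 m or angle between short_bar's own z axis and vertical above 0.5 rad).
It fails at once if mouse pushed away or tipped (distance of mouse from where it was at the start of the episode above 0.03 m or angle between mouse's own z axis and vertical above 0.5 rad).
It also fails if it takes over 38 s, if anything falls off the work surface, if the arm or the gripper's body presses on something with over 40 N, if the wrist force passes 120 N, or if a joint passes its speed limit or range.

## Working session

There is one attempt and no reset: what is moved stays moved. The work goes in short steps, Python scripts to look and compute and a tool call to move; the robot and the scene stay as the last step left them, time stands still between calls to the robot, and variables do not carry over. Pictures are saved under pics/ and viewed, and the job is handed in when it is done.

Besides the shell and the picture viewer there is one more tool, called after "Emit:" as name(argument=value, ...), one argument or row to a line, values as JSON. drive_tool: Moves the arm, as the interface text tells. Its arguments: {"type":"object","properties":{"motion":{"type":"array","items":{"type":"array","items":{"type":"number"}}},"grip":{"type":"number"},"force":{"type":"number"}},"required":["motion"]}

```bash
mkdir -p pics; ls
python3 - <<'E'
from bench import r
import cv2
s=r.read_state()
for k in s: print(k,s[k])
for n in("scene","top","wrist"):
    print(n,r.calibration(n)); cv2.imwrite(f"pics/{n}0.png",r.camera(n)[:,:,::-1])
E
```

```text
pics
time 0.0
joint_positions [ 1.08340293  0.33286372 -0.0647194   1.46096899  0.02165535  1.34988785
 -0.08852096]
joint_vel [ 0.00043936 -0.00032038  0.00115918 -0.00034041  0.00110361 -0.00017317
  0.00076468]
joint_torque [-1.45789574e-03 -6.23252749e+01  2.35089840e-02 -3.89893556e+01
 -6.16411655e-02  3.98126710e-02  8.53917436e-05]
ee_pos [ 0.27995454 -0.55834118  0.21524589]
eef_rot [-0.68793943 -0.16334607  0.6882507  -0.16238343]
ft_force [ 0.04730952  0.61841768 -0.27274759]
torque [-0.02925771 -0.03064783  0.04556775]
width 0.0870542336678138
scene {'fx': 408.4571134997911, 'fy': 408.4571134997911, 'cx': 319.6718017342322, 'cy': 201.2357382273116, 'xyz': array([1.26572342, 0.0405992 , 1.18133545]), 'orientation': array([0.19422735, 0.20566457, 0.70075476, 0.65492029])}
top {'fx': 493.65124466308936, 'fy': 493.65124466308936, 'cx': 322.97140323577145, 'cy': 194.6786384302559, 'xyz': array([0.4337483 , 0.00444029, 1.64976986]), 'orientation': array([-0.02256744,  0.02591158,  0.70915112, -0.70421871])}
wrist {'fx': 309.70691628693146, 'fy': 309.70691628693146, 'cx': 313.54113748489186, 'cy': 194.41487964713468, 'xyz': array([ 0.35149105, -0.5248247 ,  0.38515684]), 'orientation': array([-0.12268814,  0.07655346, -0.52000785,  0.84183076])}
```

View pics/top0.png

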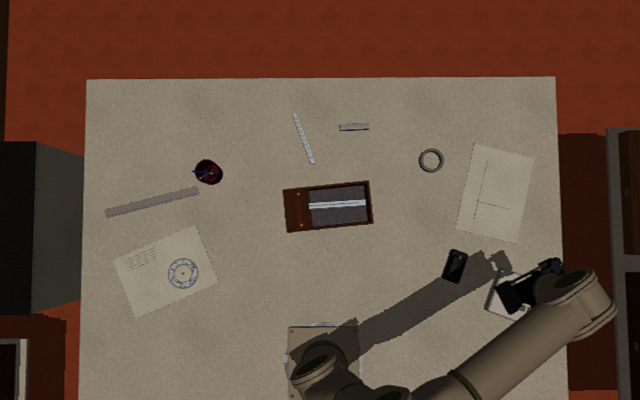

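View pics/scene0.png

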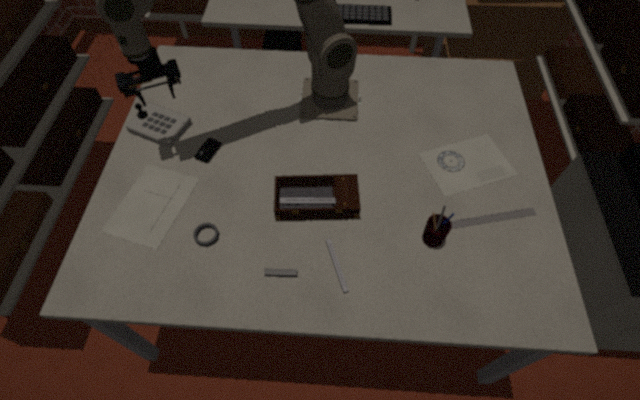

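Top view: the case is at about (328,206), with the deck at its left end (297,210) and a bright bar inside at (337,204). Other bar-like things are the short steel bar (354,127), a white ruler (304,139) and the pot's shadow (152,202). The bar in the case fits the description, so I'll enlarge it and measure.

```bash
cat > h.py <<'E'
import numpy as np, cv2
from scipy.spatial.transform import Rotation as R
def ray(cal,u,v):
    x=(u-cal['cx'])/cal['fx']; y=(v-cal['cy'])/cal['fy']
    return np.array(cal['xyz']), R.from_quat(cal['orientation']).apply([x,-y,-1])
def onz(cal,u,v,z):
    o,d=ray(cal,u,v); return o+d*(z-o[2])/d[2]
def proj(cal,p):
    q=R.from_quat(cal['orientation']).inv().apply(np.array(p)-cal['xyz'])
    return np.array([cal['cx']+cal['fx']*q[0]/-q[2], cal['cy']-cal['fy']*q[1]/-q[2]])
E
python3 - <<'E'
import cv2,numpy as np
im=cv2.imread('pics/top0.png')
c=im[170:245,270:390]; cv2.imwrite('pics/topcrop.png',cv2.resize(c,None,fx=6.5,fy=6.5,interpolation=cv2.INTER_CUBIC))
im=cv2.imread('pics/scene0.png')
c=im[165:230,260:375]; cv2.imwrite('pics/scenecrop.png',cv2.resize(c,None,fx=6.5,fy=6.5,interpolation=cv2.INTER_CUBIC))
E
```

```text
(no output)
```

View pics/topcrop.png

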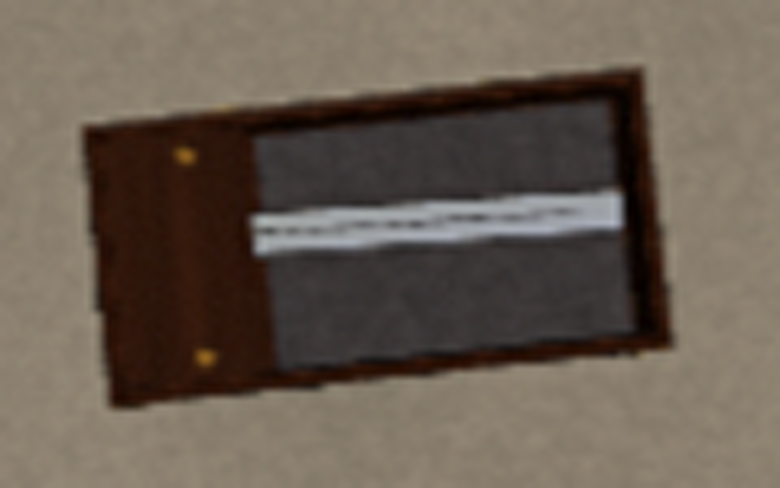

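View pics/scenecrop.png

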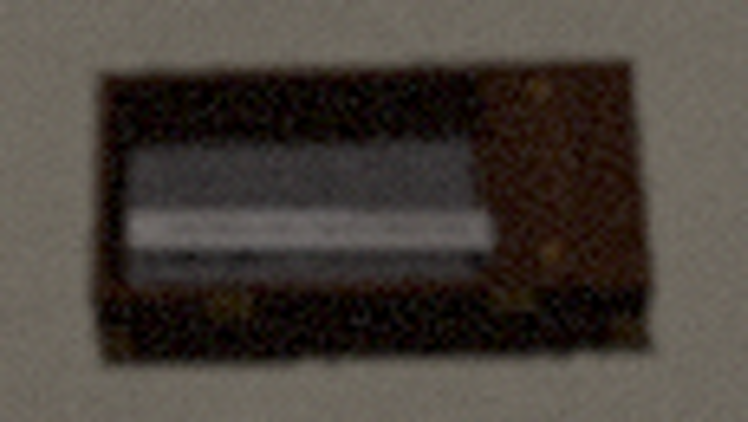

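The crop confirms it. The bright bar runs under the deck with its free end at about crop (623,210), and it's the long one. The short bar lies outside the case, beyond it. Next I'll measure.

Run:
```python
from bench import r
from h import *
cal=r.calibration('top'); im=cv2.imread('pics/top0.png')
hsv=cv2.cvtColor(im,cv2.COLOR_BGR2HSV)
roi=np.zeros(im.shape[:2],np.uint8); roi[170:245,270:390]=1
case=((hsv[...,2]<100)&(roi>0)).astype(np.uint8)
c=max(cv2.findContours(case,cv2.RETR_EXTERNAL,cv2.CHAIN_APPROX_NONE)[0],key=cv2.contourArea)
print('caserect',cv2.minAreaRect(c))
bx=[(85,128),(642,70),(670,347),(112,405)]
P=np.array([onz(cal,270+(a+.5)/6.5-.5,170+(b+.5)/6.5-.5,.068) for a,b in bx]); print(P)
e=P[0]-P[1]+P[3]-P[2]; yaw=np.arctan2(e[1],e[0]); print('len',np.linalg.norm(P[0]-P[1]),np.linalg.norm(P[1]-P[2]),'yaw',yaw)
C=P.mean(0); print('C',C)
cv=case*0
g=cv2.cvtColor(im,cv2.COLOR_BGR2GRAY)
m=((g>115)&(roi>0)&(cv2.fillPoly(np.zeros_like(g),[np.array([[285,192],[367,183],[371,221],[290,229]])],1)>0))
v,u=np.nonzero(m); print(u.min(),u.max(),len(u))
mids=[]
for x in range(u.min(),u.max()+1):
    w=v[u==x]; mids.append((x,w.mean(),len(w)))
mids=np.array(mids);print(mids[:3],mids[-4:])
k=np.polyfit(mids[3:-3,0],mids[3:-3,1],1)
a=onz(cal,u.max()+.5,np.polyval(k,u.max()+.5),.028); b=onz(cal,u.min()-.5,np.polyval(k,u.min()-.5),.028)
print('open end',a,'deckside',b,'byaw',np.arctan2(b[1]-a[1],b[0]-a[0]))
ax=np.array([np.cos(yaw),np.sin(yaw),0]);ay=np.array([-ax[1],ax[0],0])
for q in(a,b):print('case frame',(q-C)@ax,(q-C)@ay)
print('opening',C-.036*ax,'deckedge',C+.06*ax)
# scene view check
sc=r.calibration('scene')
for q in((127,210),(130,245),(492,210),(495,250)):
    p=onz(sc,260+(q[0]+.5)/6.5-.5,165+(q[1]+.5)/6.5-.5,.028); print('scene',p,(p-C)@ax,(p-C)@ay)
for q in ((103,75),(630,62),(650,290),(97,297)):
    p=onz(sc,260+(q[0]+.5)/6.5-.5,165+(q[1]+.5)/6.5-.5,.068); print('scene case',p,(p-C)@ax,(p-C)@ay)
# current tool
s=r.read_state(); print(R.from_quat(s['eef_rot']).as_matrix())
```

```text
caserect ((327.22100830078125, 206.00975036621094), (44.21583557128906, 87.86157989501953), 83.91146850585938)
[[ 0.56066501  0.12598348  0.068     ]
 [ 0.58761446 -0.14984765  0.068     ]
 [ 0.45053927 -0.16180008  0.068     ]
 [ 0.42402696  0.11293027  0.068     ]]
len 0.2771445212312424 0.13759530312374688 yaw 1.6675969037414184
C [ 0.50571142 -0.01818349  0.068     ]
309 365 294
[[309.  205.6   5. ]
 [310.  205.6   5. ]
 [311.  205.6   5. ]] [[362.  202.    5. ]
 [363.  202.    5. ]
 [364.  202.    5. ]
 [365.  203.5   2. ]]
open end [ 0.52099332 -0.1434303   0.028     ] deckside [0.50997343 0.04419769 0.028     ] byaw 1.6294616118193912
case frame -0.12613744915226102 -0.0031053195169144805
case frame 0.061677228624124204 -0.010271161180345422
opening [ 0.5091908  -0.05401496  0.068     ] deckedge [0.49991246 0.04153562 0.068     ]
scene [ 0.5139736  -0.14394066  0.028     ] -0.12596696987250108 0.003930865604249037
scene [ 0.53539611 -0.13978783  0.028     ] -0.12390405127979226 -0.017792724404040353
scene [0.50094193 0.04565163 0.028     ] 0.06399724625645768 -0.0014224687312600493
scene [0.52554798 0.04833406 0.028     ] 0.06428895555433703 -0.02617257842860927
scene case [ 0.45729271 -0.16011008  0.068     ] -0.1365825095200063 0.061909170387919474
scene case [0.43002803 0.1130607  0.068     ] 0.13794452750334743 0.06264439680529246
scene case [0.56938249 0.1254058  0.068     ] 0.13676330649217816 -0.07725081785608676
scene case [ 0.59206946 -0.14608087  0.068     ] -0.13564508080656903 -0.07359253522929225
[[-5.20853442e-04  4.48245038e-01 -8.93910574e-01]
 [ 9.30457038e-04 -8.93910091e-01 -4.48245338e-01]
 [-9.99999431e-01 -1.06521551e-03  4.85233972e-05]]
```

Bar's free end is at case x ≈ -0.126, so about 54 mm is tucked. The tool can only yaw, so the bar has to pivot in the pads. I'll grip about 28 mm on the open side of its middle and use the deck edge to tilt it. First I'll move above the bar.

Emit:
drive_tool(
  motion=[
    [0,-1,-1.2,-0.3],
    [0,-2.5,-3.2,-1],
    [0,-5,-6.3,-2],
    [0,-7.5,-9.5,-3],
    [0,-10,-12.6,-4],
    [0,-12.5,-15.8,-5],
    [0,-15,-19,-6],
    [0,-17.5,-22.2,-7],
    [0,-20,-25.4,-8],
    [0,-22.5,-28.5,-9],
    [0,-25,-31.7,-10],
    [0,-27.5,-34.9,-11],
    [0,-30,-38,-12],
    [0,-32,-40.6,-12.6],
    [0,-33.5,-42.6,-13.1],
    [0,-34.3,-43.6,-13.3],
    [0,-34.7,-44,-13.4],
    [0,-34.7,-44,-13.4],
    [0,-34.7,-44,-13.4],
  ],
  grip=108,
  force=15,
)

```text
time: 1.73
ee_pos: [0.5175, -0.0529, 0.2158]
eef_rot: [0.484, 0.515, -0.485, 0.515]
ft_force: [-0.3, -0.7, 0.5]
width: 0.0502
```

Run:
```python
from bench import r
import cv2,pickle
s=r.read_state(); print(s['time'],s['ee_pos'],s['eef_rot'],s['width'],s['ft_force'])
c=r.calibration('wrist'); print(c)
cv2.imwrite("pics/wrist1.png",r.camera('wrist')[:,:,::-1]); pickle.dump(c,open('w1.pkl','wb'))
```

```text
1.7333 [ 0.51748023 -0.05291873  0.21583183] [ 0.48424298  0.51497171 -0.48489738  0.5149635 ] 0.05021240079858471 [-0.3498242  -0.6989596   0.49203634]
{'fx': 309.70691628693146, 'fy': 309.70691628693146, 'cx': 313.54113748489186, 'cy': 194.41487964713468, 'xyz': array([0.51389094, 0.02418683, 0.3855988 ]), 'orientation': array([-0.14479686, -0.00400114,  0.02966547,  0.9890085 ])}
```

View pics/wrist1.png

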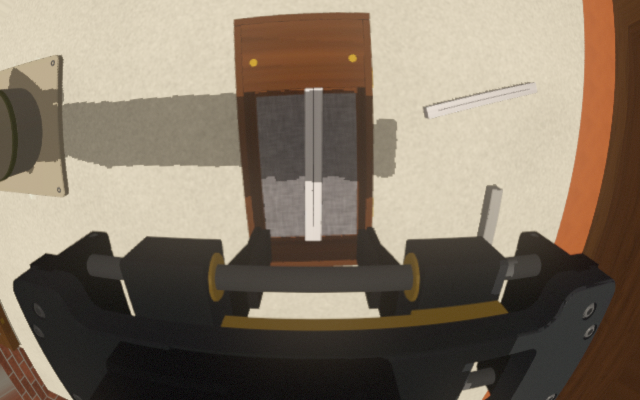

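The wrist view shows the bar from the deck edge at (313,89) to its open end at (313,241), centred between the fingers. The case corners are at (235,20) and (369,13). I'll cast these onto the right planes.

```bash
cat >> h.py <<'E'
def fonz(c,u,v,z):
    x=u-c['cx'];y=v-c['cy'];rr=np.hypot(x,y);t=rr/c['fx']
    d=np.array([x/rr*np.sin(t),-y/rr*np.sin(t),-np.cos(t)])
    d=R.from_quat(c['orientation']).apply(d);o=np.array(c['xyz']);return o+d*(z-o[2])/d[2]
E
python3 - <<'E'
from h import *
import pickle
c=pickle.load(open('w1.pkl','rb'));im=cv2.imread('pics/wrist1.png');g=cv2.cvtColor(im,cv2.COLOR_BGR2GRAY)
for n,u,v,z in[('L deck',305,89,.028),('R deck',322.5,89,.028),('L open',305,240.5,.028),('R open',321.5,241,.028),('dk L',246,95,.068),('dk R',369,92,.068),('cL',235,20,.068),('cR',369,13,.068)]:
    print(n,fonz(c,u,v,z))
for row in(110,150,200,225,235): print(row,g[row,298:330])
print(g[225:260,313], g[225:260,308])
cv2.imwrite('pics/w1crop.png',cv2.resize(im[70:270,220:390],None,fx=3,fy=3,interpolation=cv2.INTER_CUBIC))
E
```

```text
L deck [0.50291477 0.04135844 0.028     ]
R deck [0.52272679 0.04254844 0.028     ]
L open [ 0.51287076 -0.14434077  0.028     ]
R open [ 0.53386192 -0.14378053  0.028     ]
dk L [0.44395723 0.03124757 0.068     ]
dk R [0.56920584 0.04133666 0.068     ]
cL [0.42726545 0.11188883 0.068     ]
cR [0.56437096 0.12595245 0.068     ]
110 [ 73  72  71  74  75  76  92 113 128 128 128 128 128 127 115  88 119 127
 128 128 130 129 127 118  98  74  76  79  79  75  74  75]
150 [ 73  75  73  75  74  76  90 113 127 127 127 126 127 127 116  90 119 126
 129 130 128 128 127 109  88  74  73  75  78  77  78  77]
200 [130 128 128 128 130 130 141 197 219 221 220 221 222 222 205 153 211 222
 221 222 222 219 211 178 126 119 122 123 125 129 131 130]
225 [132 128 127 129 127 125 137 191 216 220 219 219 219 219 207 173 211 219
 219 219 219 216 207 177 137 130 126 126 126 132 134 132]
235 [114 118 118 120 119 117 127 186 213 220 219 219 220 220 219 218 218 218
 217 218 218 214 187 150 116 103 100  93  90  92  95  95]
[173 191 213 218 218 218 219 218 218 218 218 218 218 218 214 174  89  54
  52  55  55  52  52  55  52  53  54  52  51  53  53  52  53  52  51] [219 219 219 220 219 220 219 219 219 220 219 219 220 219 216 174  88  53
  51  50  53  55  53  54  54  53  54  54  52  52  54  53  52  52  53]
```

View pics/w1crop.png

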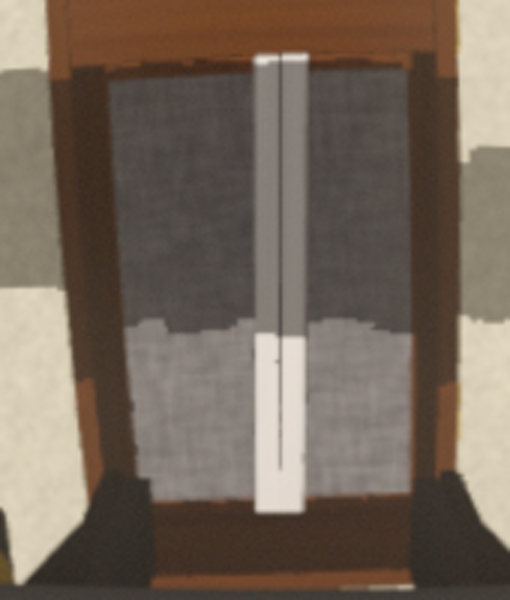

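Run:
```python
import cv2
im=cv2.imread('pics/wrist1.png')
cv2.imwrite('pics/w1tip.png',cv2.resize(im[70:120,285:345],None,fx=12,fy=12,interpolation=cv2.INTER_NEAREST))
```

```text
(no output)
```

View pics/w1tip.png

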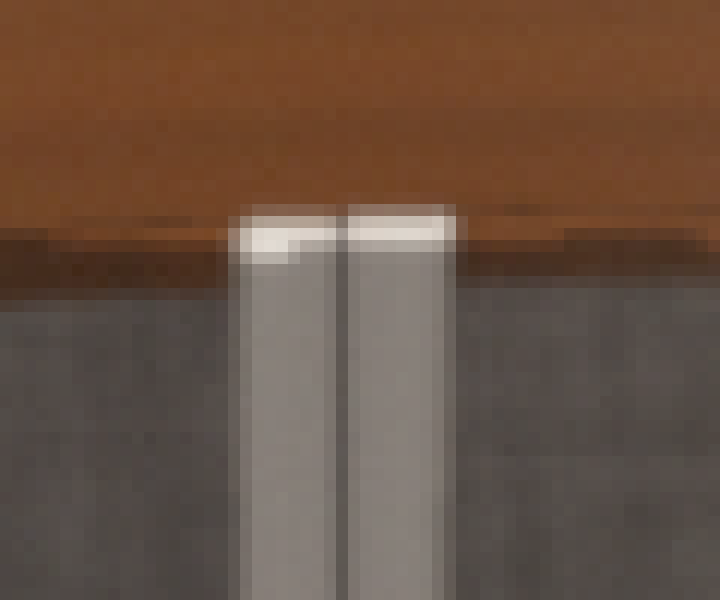

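The bar lies at floor height in all three views; their positions agree to about 4 mm. The bright strip at the deck edge in the wrist view looks like a shadow boundary. The gripper is centred on the bar, 29 mm from its middle, so I'll descend and grip.

Emit:
drive_tool(
  motion=[
    [1,0.1,0,0],
    [3.5,0.1,0,0],
    [6.5,0.1,0,0],
    [9.5,0.1,0,0],
    [12,0.1,0,0],
    [14,0.1,0,0],
    [15.5,0.1,0,0],
    [16.5,0.1,0,0],
    [17.4,0.1,0,0],
    [18,0.1,0,0],
    [18.4,0.1,0,0],
    [18.4,0.1,0,0],
    [18.4,0.1,0,0],
  ],
)

```text
time: 2.87
ee_pos: [0.5193, -0.0513, 0.0325]
eef_rot: [0.484, 0.515, -0.484, 0.516]
ft_force: [0.6, -0.0, 0.3]
width: 0.05
```

Emit:
drive_tool(
  motion=[
    [0,0,0,0],
    [0,0,0,0],
    [0,0,0,0],
    [0,0,0,0],
    [0,0,0,0],
    [0,0,0,0],
    [0,0,0,0],
    [0,0,0,0],
  ],
  grip=255,
  force=15,
)

```text
time: 3.53
ee_pos: [0.519, -0.0512, 0.032]
eef_rot: [0.484, 0.516, -0.484, 0.516]
ft_force: [-0.0, 0.7, -0.5]
width: 0.0055
```

The opening is 5.5 mm, where a 20 mm bar should have stopped the fingers at 20. I'll look before doing anything else.

Run:
```python
from bench import r
import cv2
s=r.read_state(); print(s['time'],s['ee_pos'],s['width'],s['ft_force'])
a=r.camera('wrist')[:,:,::-1];b=r.camera('scene')[:,:,::-1];c=r.camera('top')[:,:,::-1]
cv2.imwrite("pics/wrist2.png",a)
cv2.imwrite("pics/scene2.png",b);cv2.imwrite("pics/top2.png",c)
cv2.imwrite("pics/s2c.png",cv2.resize(b[140:240,240:400],None,fx=5,fy=5,interpolation=cv2.INTER_CUBIC))
```

```text
3.5333 [ 0.51895012 -0.05122599  0.03204825] 0.0055134117929594864 [-0.01420251  0.72821346 -0.52027504]
```

View pics/wrist2.png

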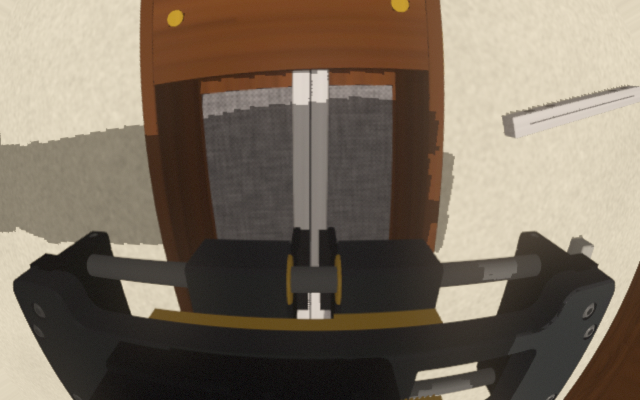

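View pics/s2c.png

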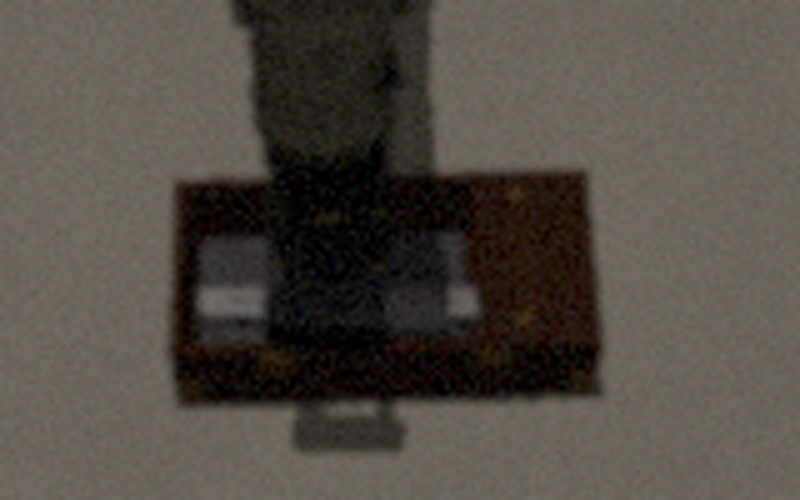

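Run:
```python
from bench import r
import cv2
s=r.read_state(); print(s['time'],s['ee_pos'],s['width'],s['ft_force'])
im=cv2.imread('pics/wrist2.png')
cv2.imwrite("pics/w2c.png",cv2.resize(im[60:330,240:390],None,fx=2.2*1.8,fy=2.2,interpolation=cv2.INTER_CUBIC))
cv2.imwrite("pics/w2d.png",cv2.resize(im[220:330,260:370],None,fx=5,fy=5,interpolation=cv2.INTER_CUBIC))
```

```text
3.6833 [ 0.51896143 -0.05123234  0.03204339] 0.001070881363570939 [-0.53145978  0.95741726  0.41940901]
```

View pics/w2d.png

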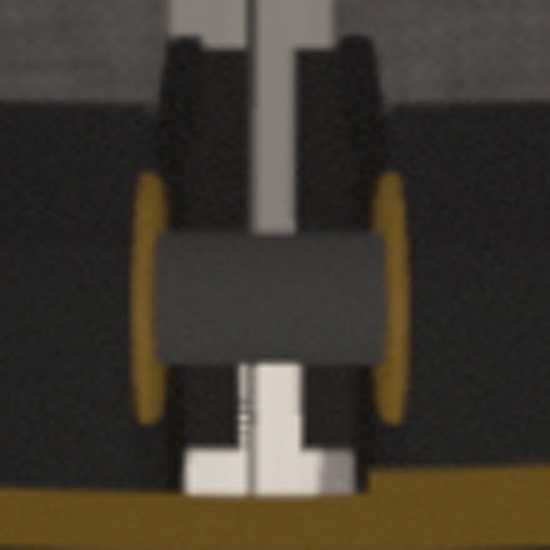

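View pics/w2c.png

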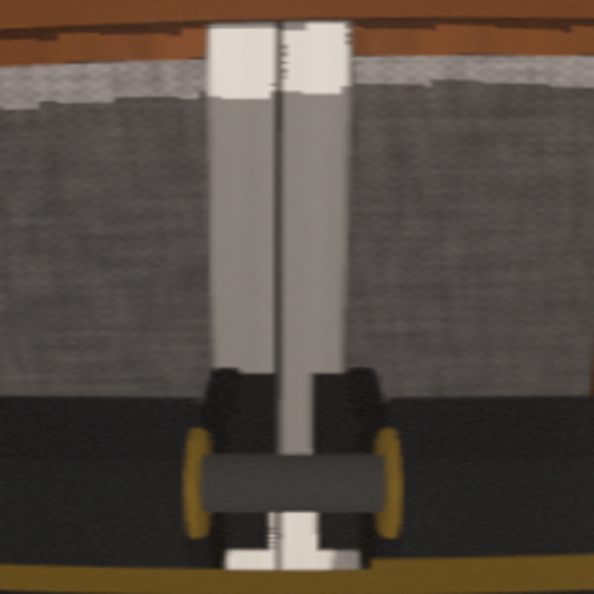

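Run:
```python
from bench import r
from h import *
c=r.calibration('wrist'); print(c['xyz'],c['orientation'])
for v in(69,83,150,228,229,310):
    for z in(.028,.013,.068): print(v,z,fonz(c,313,v,z))
def L(u1,u2,v,z): return np.linalg.norm(fonz(c,u1,v,z)-fonz(c,u2,v,z))
for z in(.028,.02,.012,.005): print(z,L(240+210/3.96,240+348/3.96,150,z))
# row 228 on plane y=-.0418
p=fonz(c,313,228,0);o=np.array(c['xyz']);t=(-.0418-o[1])/(p[1]-o[1]);print(o+t*(p-o))
# project fisheye
def fp(p):
    q=R.from_quat(c['orientation']).inv().apply(np.array(p)-o); x,y,z=q[0],-q[1],-q[2];rr=np.hypot(x,y);t=np.arctan2(rr,z);return c['cx']+c['fx']*t*x/rr,c['cy']+c['fx']*t*y/rr
for z in(.013,.028,.032): print(z,fp([.519,-.0418,z]),fp([.519,-.061,z]))
```

```text
[0.51504466 0.02576526 0.20185542] [-0.14452143 -0.00451649  0.03091083  0.98900843]
69 0.028 [0.51349632 0.04574482 0.028     ]
69 0.013 [0.51336273 0.04746863 0.013     ]
69 0.068 [0.51385255 0.041148   0.068     ]
83 0.028 [0.51399088 0.0378328  0.028     ]
83 0.013 [0.51389996 0.03887397 0.013     ]
83 0.068 [0.51423333 0.03505635 0.068     ]
150 0.028 [5.16344326e-01 9.08796522e-05 2.80000000e-02]
150 0.013 [ 0.51645646 -0.00212427  0.013     ]
150 0.068 [0.5160453  0.00599794 0.068     ]
228 0.028 [ 0.51928903 -0.04733932  0.028     ]
228 0.013 [ 0.51965522 -0.05364668  0.013     ]
228 0.068 [ 0.5183125 -0.0305197  0.068    ]
229 0.028 [ 0.51932995 -0.0479999   0.028     ]
229 0.013 [ 0.51969968 -0.05436426  0.013     ]
229 0.068 [ 0.518344   -0.03102829  0.068     ]
310 0.028 [ 0.52315412 -0.10987548  0.028     ]
310 0.013 [ 0.52385379 -0.12157837  0.013     ]
310 0.068 [ 0.52128832 -0.07866777  0.068     ]
0.028 0.019729381311651445
0.02 0.020637233659366854
0.012 0.02154508600708249
0.005 0.022339456811333404
[ 0.51896742 -0.0418      0.04117348]
0.013 (np.float64(313.12179626728243), np.float64(211.11175438000978)) (np.float64(311.34296832832894), np.float64(238.02208110384896))
0.028 (np.float64(313.08991483179665), np.float64(219.51335277579562)) (np.float64(311.1859707671963), np.float64(248.01052840857812))
0.032 (np.float64(313.08062077803265), np.float64(221.9712897396762)) (np.float64(311.1405572703634), np.float64(250.91236070828674))
```

The felt floor lining stops short of the deck, which explains the strip at the deck edge, so the bar really is tucked. In the wrist view the fingers closed above the bar: from (310,228) to row 310 they cover it. So the real fingertips sit higher than I assumed. I'll open and go lower in small steps, watching the force.

Emit:
drive_tool(
  motion=[
    [0,0,0,0],
    [0,0,0,0],
    [0,0,0,0],
    [0,0,0,0],
    [0,0,0,0],
    [0,0,0,0],
    [0,0,0,0],
    [0,0,0,0],
    [0,0,0,0],
    [0.2,0,0,0],
    [0.5,0,0,0],
    [0.8,0,0,0],
    [0.8,0,0,0],
  ],
  grip=108,
)

```text
time: 4.77
ee_pos: [0.5184, -0.0512, 0.0232]
eef_rot: [0.484, 0.516, -0.484, 0.515]
ft_force: [-0.3, -0.3, -0.9]
width: 0.0499
```

Run:
```python
from bench import r
import cv2
s=r.read_state(); print(s['time'],s['ee_pos'],s['width'],s['ft_force'])
a=r.camera('wrist')[:,:,::-1]
cv2.imwrite("pics/w3.png",cv2.resize(a[60:330,220:400],None,fx=4,fy=2.2,interpolation=cv2.INTER_CUBIC))
```

```text
4.7667 [ 0.5184349  -0.05121055  0.02323879] 0.04985890537632503 [-0.34788808 -0.2758294  -0.8797359 ]
```

View pics/w3.png

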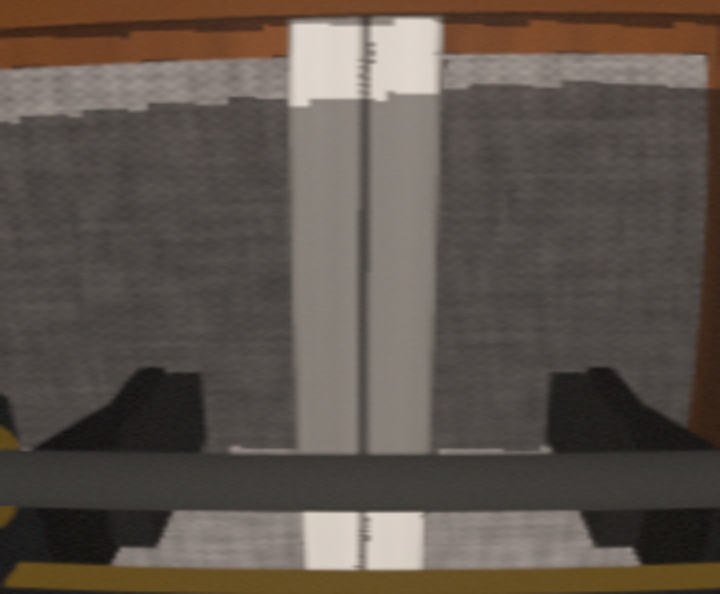

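At TCP z = 0.023 the specified tips would already be 4 mm inside the floor, yet there's no contact force. The true tips are therefore higher, and I'll keep descending gently.

Emit:
drive_tool(
  motion=[
    [0.15,0,0,0],
    [0.3,0,0,0],
    [0.45,0,0,0],
    [0.6,0,0,0],
    [0.75,0,0,0],
    [0.9,0,0,0],
    [0.9,0,0,0],
  ],
)

```text
time: 5.4
ee_pos: [0.5188, -0.0512, 0.0147]
eef_rot: [0.484, 0.516, -0.484, 0.515]
ft_force: [0.1, 0.2, -0.1]
width: 0.0496
```

Emit:
drive_tool(
  motion=[
    [0.1,0,0,0],
    [0.2,0,0,0],
    [0.3,0,0,0],
    [0.4,0,0,0],
    [0.5,0,0,0],
    [0.6,0,0,0],
    [0.6,0,0,0],
  ],
)

```text
time: 5.98
ee_pos: [0.5188, -0.0512, 0.0088]
eef_rot: [0.484, 0.516, -0.484, 0.516]
ft_force: [-0.1, -0.5, 0.6]
width: 0.0503
```

Run:
```python
from bench import r
import cv2
s=r.read_state(); print(s['time'],s['ee_pos'],s['width'],s['ft_force'])
a=r.camera('wrist')[:,:,::-1]; b=r.camera('scene')[:,:,::-1]
cv2.imwrite("pics/w4.png",cv2.resize(a[60:330,220:400],None,fx=4,fy=2.2,interpolation=cv2.INTER_CUBIC))
cv2.imwrite("pics/s4.png",cv2.resize(b[80:240,240:400],None,fx=3.5,fy=3.5,interpolation=cv2.INTER_CUBIC))
```

```text
5.9833 [ 0.518839   -0.05122647  0.00882761] 0.050321265522366404 [-0.07844179 -0.47804634  0.61176929]
```

View pics/w4.png

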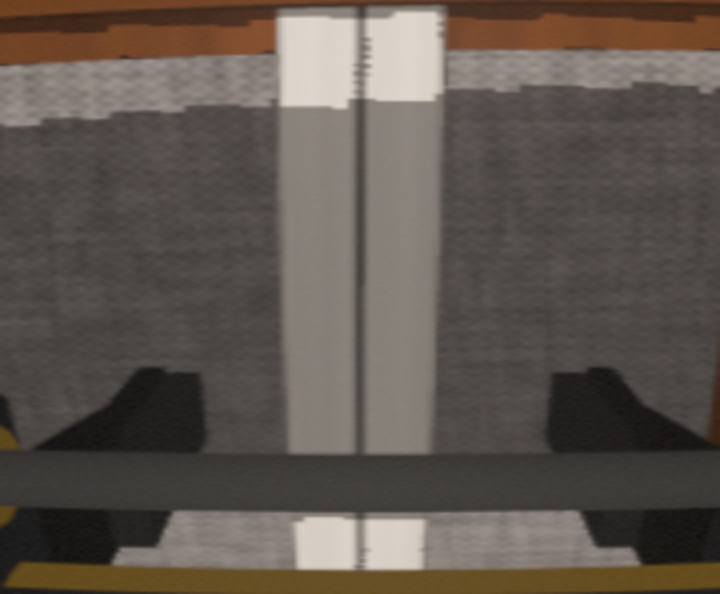

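View pics/s4.png

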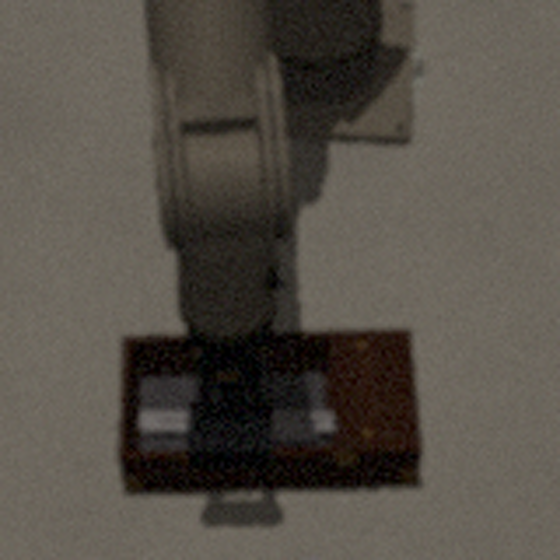

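Bar width against finger gap now puts the tips about 14 mm below the bar's top, so they straddle it. Closing.

Emit:
drive_tool(
  motion=[
    [0,0,0,0],
    [0,0,0,0],
    [0,0,0,0],
    [0,0,0,0],
    [0,0,0,0],
    [0,0,0,0],
    [0,0,0,0],
    [0,0,0,0],
  ],
  grip=255,
  force=15,
)

```text
time: 6.75
ee_pos: [0.5188, -0.0513, 0.009]
eef_rot: [0.484, 0.516, -0.484, 0.516]
ft_force: [-1.5, -0.0, 1.2]
width: 0.0199
```

Opening is 19.9 mm, so the bar is held. I'll lift a little and see whether it pivots.

Emit:
drive_tool(
  motion=[
    [-0.2,0,0,0],
    [-0.5,0,0,0],
    [-0.9,0,0,0],
    [-1.3,0,0,0],
    [-1.7,0,0,0],
    [-2.1,0,0,0],
    [-2.5,0,0,0],
    [-2.5,0,0,0],
  ],
)

```text
time: 7.42
ee_pos: [0.5195, -0.0513, 0.0351]
eef_rot: [0.484, 0.515, -0.484, 0.516]
ft_force: [-0.5, -0.6, -1.9]
width: 0.0198
```

Run:
```python
from bench import r
import cv2
s=r.read_state(); print(s['time'],s['ee_pos'],s['width'],s['ft_force'],s['torque'])
a=r.camera('wrist')[:,:,::-1]; b=r.camera('scene')[:,:,::-1]
cv2.imwrite("pics/w5.png",a)
cv2.imwrite("pics/s5.png",cv2.resize(b[80:240,240:400],None,fx=3.5,fy=3.5,interpolation=cv2.INTER_CUBIC))
```

```text
7.4167 [ 0.51954213 -0.05130837  0.03505056] 0.019845321727814523 [-0.46162329 -0.55539643 -1.92404938] [-0.01177347 -0.11887539 -0.0441197 ]
```

View pics/w5.png

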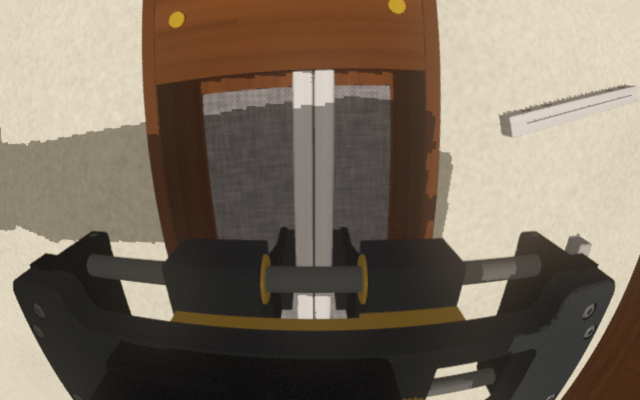

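View pics/s5.png

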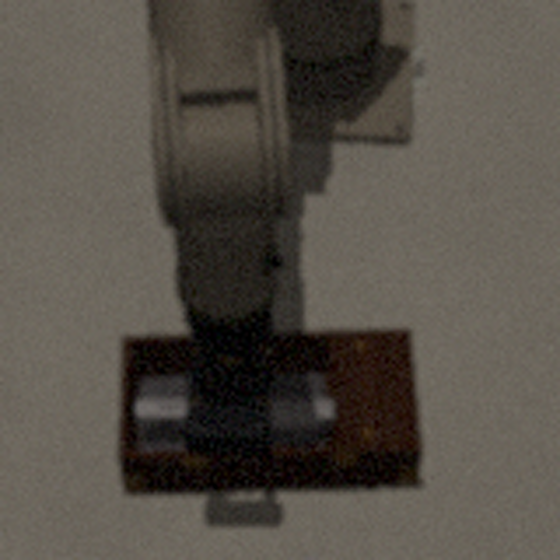

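```bash
cat >> h.py <<'E'
def barz(c,im,rows,ulo=270,uhi=360):
    g=cv2.GaussianBlur(cv2.cvtColor(im,cv2.COLOR_BGR2GRAY),(1,5),0).astype(float)
    out=[]
    for v in rows:
        d=np.gradient(g[v,ulo:uhi]); h=len(d)
        n=h//2
        l=np.argmax(d[:n]);rr=n+np.argmin(d[n:])
        def sub(i):
            if 0<i<h-1:
                a,b,e=abs(d[i-1]),abs(d[i]),abs(d[i+1]);den=a-2*b+e
                return i+(0.5*(a-e)/den if den else 0)
            return i
        ul,ur=ulo+sub(l),ulo+sub(rr)
        f=lambda z:np.linalg.norm(fonz(c,ul,v,z)-fonz(c,ur,v,z))-.02
        try:
            from scipy.optimize import brentq
            z=brentq(f,-.05,c['xyz'][2]-.03); p=fonz(c,(ul+ur)/2,v,z); out.append((v,round(ur-ul,1),p.round(4)))
        except Exception as e: out.append((v,ul,ur))
    return out
E
python3 - <<'E'
from bench import r
from h import *
c=r.calibration('wrist')
for o in barz(c,cv2.imread('pics/w5.png'),range(75,225,10)): print(*o)
E
```

```text
75 41.3 [0.5139 0.0403 0.051 ]
85 41.4 [0.5142 0.0353 0.0517]
95 314.2227722772277 333.15
105 31.9 [0.5121 0.0252 0.0072]
115 314.2741935483871 333.27777777777777
125 314.3 333.07142857142856
135 314.475 333.1190476190476
145 314.5 333.15384615384613
155 314.64285714285717 333.2037037037037
165 314.5416666666667 333.14516129032256
175 314.5869565217391 332.9642857142857
185 314.5416666666667 332.8333333333333
195 314.65 332.23333333333335
205 314.5869565217391 332.1842105263158
215 314.54 332.1666666666667
```

The lifted bar is still level: its top is at z ≈ 0.051 near the deck, against ≈ 0.054 at the grip. I'll soften the grip and keep lifting so the deck edge tips it.

Emit:
drive_tool(
  motion=[
    [0,0,0,0],
    [-0.3,0,0,0],
    [-0.6,0,0,0],
    [-0.9,0,0,0],
    [-1.2,0,0,0],
    [-1.5,0,0,0],
    [-1.8,0,0,0],
    [-2.1,0,0,0],
    [-2.4,0,0,0],
    [-2.7,0,0,0],
    [-3.0,0,0,0],
    [-3.0,0,0,0],
  ],
  grip=255,
  force=8,
)

```text
time: 8.52
ee_pos: [0.5193, -0.0512, 0.0647]
eef_rot: [0.484, 0.515, -0.484, 0.516]
ft_force: [0.7, -0.5, -2.5]
width: 0.0202
```

Run:
```python
from bench import r
import cv2
s=r.read_state(); print(s['time'],s['ee_pos'],s['width'],s['ft_force'],s['torque'])
a=r.camera('wrist')[:,:,::-1]; b=r.camera('scene')[:,:,::-1]
cv2.imwrite("pics/w6.png",a)
cv2.imwrite("pics/s6.png",cv2.resize(b[80:240,240:400],None,fx=3.5,fy=3.5,interpolation=cv2.INTER_CUBIC))
```

```text
8.5167 [ 0.51934872 -0.05124019  0.0647257 ] 0.020175009945778866 [ 0.66241001 -0.45654971 -2.53621281] [-0.0739134  -0.12428349  0.03988323]
```

View pics/w6.png

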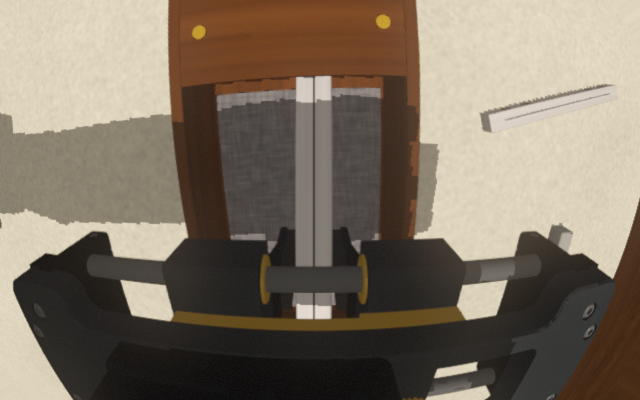

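View pics/s6.png

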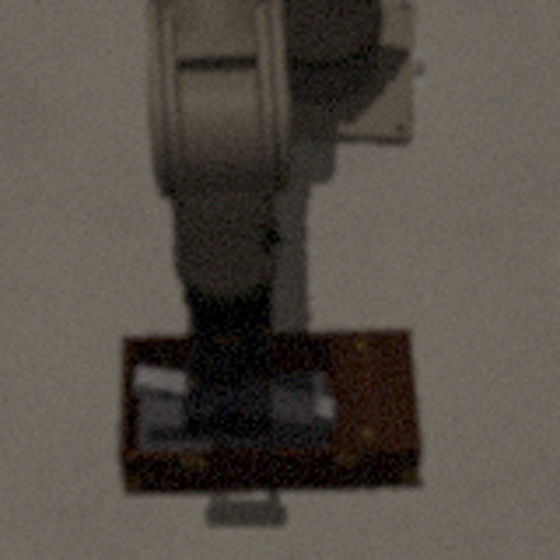

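The free end is rising: in the scene crop it has moved up to (160,378) and the bar slants. A bit further up.

Emit:
drive_tool(
  motion=[
    [-0.3,0,0,0],
    [-0.6,0,0,0],
    [-0.9,0,0,0],
    [-1.2,0,0,0],
    [-1.5,0,0,0],
    [-1.8,0,0,0],
    [-1.8,0,0,0],
    [-1.8,0,0,0],
  ],
)

```text
time: 9.28
ee_pos: [0.5191, -0.0513, 0.0822]
eef_rot: [0.484, 0.515, -0.484, 0.516]
ft_force: [0.6, 0.2, -2.6]
width: 0.0195
```

Run:
```python
from bench import r
from h import *
s=r.read_state(); print(s['time'],s['ee_pos'],s['width'],s['ft_force'],s['torque'])
c=r.calibration('wrist')
a=r.camera('wrist')[:,:,::-1]; b=r.camera('scene')[:,:,::-1]
cv2.imwrite("pics/w7.png",a)
cv2.imwrite("pics/w7c.png",cv2.resize(a[60:330,240:390],None,fx=4,fy=2.2,interpolation=cv2.INTER_CUBIC))
cv2.imwrite("pics/s7.png",cv2.resize(b[140:240,240:400],None,fx=5,fy=5,interpolation=cv2.INTER_CUBIC))
g=cv2.cvtColor(a,cv2.COLOR_BGR2GRAY)
for v in(80,85,100,140,180,220): print(v,g[v,285:345])
```

```text
9.2833 [ 0.51907047 -0.05126603  0.08224185] 0.019481028579899227 [ 0.60674453  0.19307285 -2.56441421] [-0.07499923 -0.08593057 -0.00494609]
80 [ 52  53  52  51  54  56  66  78  79  81  79  91 141 172 179 176 177 178
 180 179 179 180 180 181 182 182 180 166  97 114 181 197 198 198 200 200
 200 201 202 201 200 199 198 193 165 120  87  82  83  81  81  79  81  82
  85  82  77  83  86  86]
85 [ 84  85  87  88  87  90  86  89  90  90  91 105 166 198 205 204 204 205
 205 205 203 202 202 202 203 203 201 186 112 126 183 199 200 201 201 202
 203 204 204 204 202 201 201 195 172 127  91  83  84  83  83  83  82  82
  84  87  87  88  87  87]
100 [ 73  74  74  77  80  75  73  74  75  74  76 105 179 201 206 206 205 204
 181 163 159 157 156 158 158 158 157 141  83  92 138 154 156 172 198 201
 202 203 203 203 201 197 158 127 119 106  82  77  77  79  80  77  76  76
  78  81  83  83  83  77]
140 [ 69  70  73  74  74  74  73  72  72  72  80  96 122 126 125 124 125 126
 126 126 125 123 123 124 125 125 124 109  66  73 110 121 122 125 124 125
 126 127 128 127 126 125 125 124 122 116  94  78  74  74  71  72  75  70
  70  73  74  74  72  72]
180 [ 71  71  72  72  71  72  73  74  72  74  88 109 124 125 124 126 126 126
 126 126 125 124 124 125 126 127 125 112  69  75 110 122 124 125 125 125
 126 127 127 129 128 127 125 126 124 120 103  85  77  75  75  76  77  73
  75  78  77  77  75  74]
220 [ 74  74  74  73  73  71  72  73  75  79  97 116 126 127 126 125 124 126
 126 125 124 125 125 126 128 127 125 111  67  76 109 123 125 126 127 127
 126 127 128 128 127 125 125 125 124 121 102  87  78  77  75  74  74  74
  76  76  77  74  73  72]
```

View pics/w7c.png

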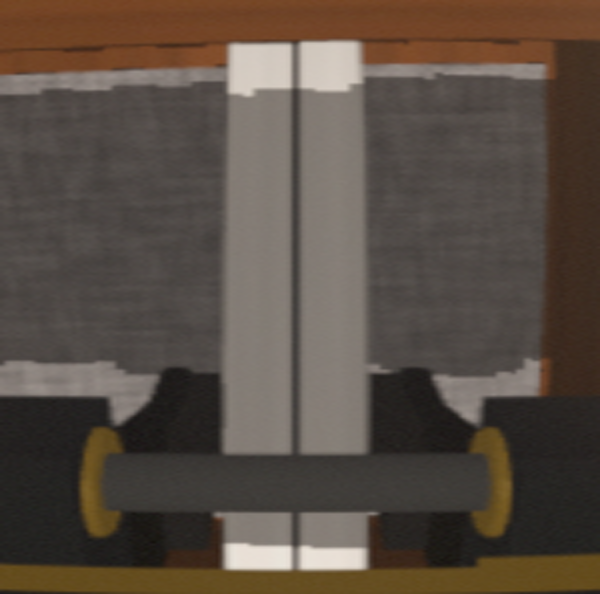

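View pics/s7.png

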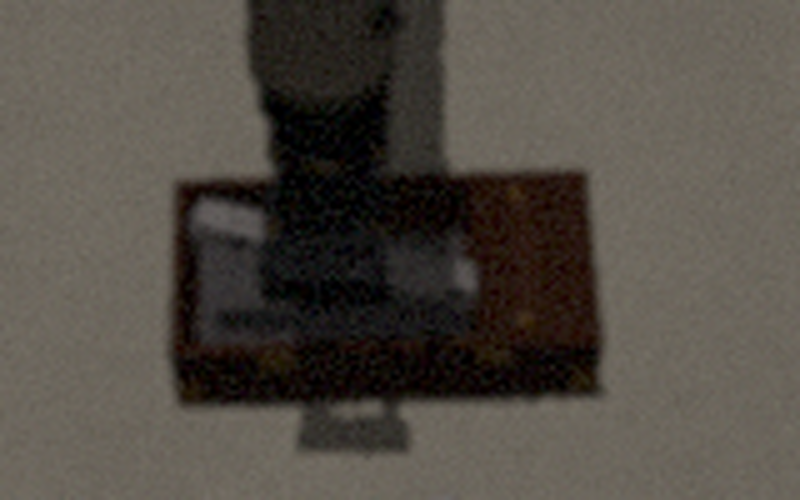

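Run:
```python
from bench import r
from h import *
from scipy.optimize import brentq
c=r.calibration('wrist')
for v,l,u in((82,296.8,329.8),(140,296.2,331.0),(180,295.6,331.4),(220,295.,331.3)):
    z=brentq(lambda z:np.linalg.norm(fonz(c,l,v,z)-fonz(c,u,v,z))-.02,0,.2); print(v,fonz(c,(l+u)/2,v,z))
# scene: free end top-left; assume x~.524
sc=r.calibration('scene')
for q in((195,200),(190,235)):
    o,d=ray(sc,240+q[0]/5,140+q[1]/5); t=(.524-o[0])/d[0]; print('scene end at x=.524',o+t*d)
```

```text
82 [0.5139334  0.03964845 0.0605493 ]
140 [0.51625962 0.00536765 0.07419554]
180 [ 0.51753341 -0.01588476  0.0839696 ]
220 [ 0.51861861 -0.03629529  0.09284669]
scene end at x=.524 [ 0.524      -0.13399512  0.1402413 ]
scene end at x=.524 [ 0.524      -0.14040655  0.10119116]
```

The tilt is about 23°. The bar's top is 0.0605 at the deck edge and 0.093 near the grip. The free end is at about 0.12 m and the tucked end is still under the deck at z ≈ 0.03. I'll firm the grip and draw it out towards the free end.

Emit:
drive_tool(
  motion=[
    [0,0,0,0],
    [0,0,0,0],
    [0,0,0.4,0],
    [0,0,1,0],
    [0,0,1.7,0],
    [0,0,2.5,0],
    [0,0,3.3,0],
    [0,0,4.1,0],
    [0,0,4.9,0],
    [0,0,5.7,0],
    [0,0,6.5,0],
    [0,0,7.1,0],
    [0,0,7.4,0],
    [0,0,7.5,0],
    [0,0,7.5,0],
  ],
  grip=255,
  force=20,
)

```text
time: 10.63
ee_pos: [0.5237, -0.1261, 0.082]
eef_rot: [0.484, 0.516, -0.484, 0.516]
ft_force: [-0.2, 0.2, -2.8]
width: 0.02
```

Run:
```python
from bench import r
from h import *
s=r.read_state(); print(s['time'],s['ee_pos'],s['width'],s['ft_force'],s['torque'])
a=r.camera('wrist')[:,:,::-1]; b=r.camera('scene')[:,:,::-1]
cv2.imwrite("pics/w8.png",a)
cv2.imwrite("pics/s8.png",cv2.resize(b[120:240,240:400],None,fx=4.5,fy=4.5,interpolation=cv2.INTER_CUBIC))
```

```text
10.6333 [ 0.52371644 -0.12611884  0.08203721] 0.02001780799411574 [-0.17462907  0.19422861 -2.78035134] [-0.08979538 -0.17080637  0.01657606]
```

View pics/w8.png

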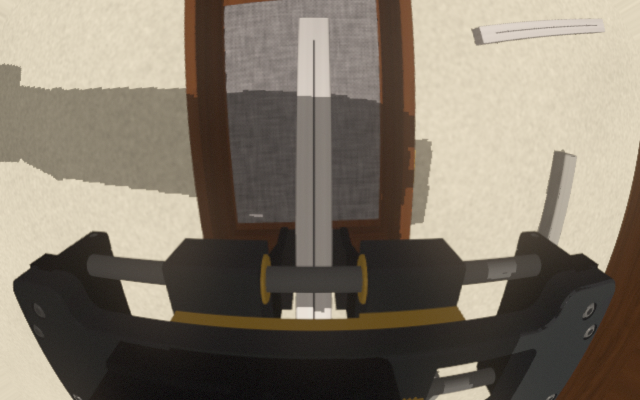

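View pics/s8.png

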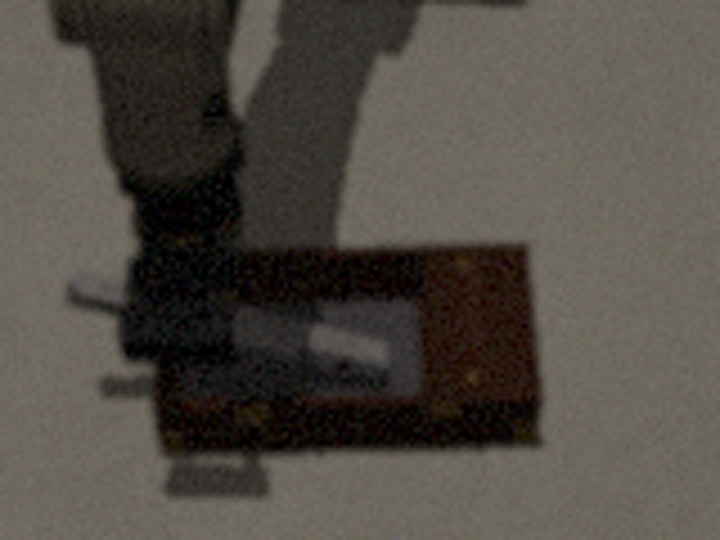

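The tucked end is out of the deck's shadow and fully in view: its tip is at wrist (313,18) and scene crop (385,350). Lifting clear, then back over the case.

Emit:
drive_tool(
  motion=[
    [-0.5,0,0,0],
    [-1.2,0,0,0],
    [-2.2,0,0,0],
    [-3.3,0,0,0],
    [-4.4,0,0,0],
    [-5.5,0,0,0],
    [-6.5,0,0,0],
    [-7.3,0,0,0],
    [-7.8,0,0,0],
    [-8,0,-0.5,0],
    [-8,0,-1.5,0],
    [-8,0,-2.6,0],
    [-8,0,-3.8,0],
    [-8,0,-5,0],
    [-8,0,-6,0],
    [-8,0,-6.6,0],
    [-8,0,-6.9,0],
    [-8,0,-7,0],
    [-8,0,-7,0],
  ],
)

```text
time: 12.32
ee_pos: [0.5193, -0.0564, 0.1621]
eef_rot: [0.484, 0.515, -0.484, 0.516]
ft_force: [0.5, 0.0, -1.5]
width: 0.0198
```

Run:
```python
from bench import r
from h import *
s=r.read_state(); print(s['time'],s['ee_pos'],s['width'],s['ft_force'],s['torque'])
c=r.calibration('wrist');a=r.camera('wrist')[:,:,::-1]; b=r.camera('scene')[:,:,::-1]
cv2.imwrite("pics/w9.png",a)
cv2.imwrite("pics/s9.png",cv2.resize(b[100:240,240:400],None,fx=4,fy=4,interpolation=cv2.INTER_CUBIC))
```

```text
12.3167 [ 0.51931873 -0.05638642  0.16206311] 0.019773047884426728 [ 0.47200116  0.01656457 -1.53785692] [-0.11005325 -0.10041476  0.01614728]
```

View pics/w9.png

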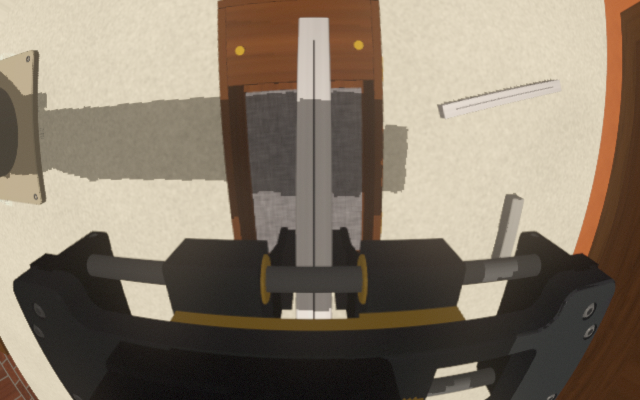

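View pics/s9.png

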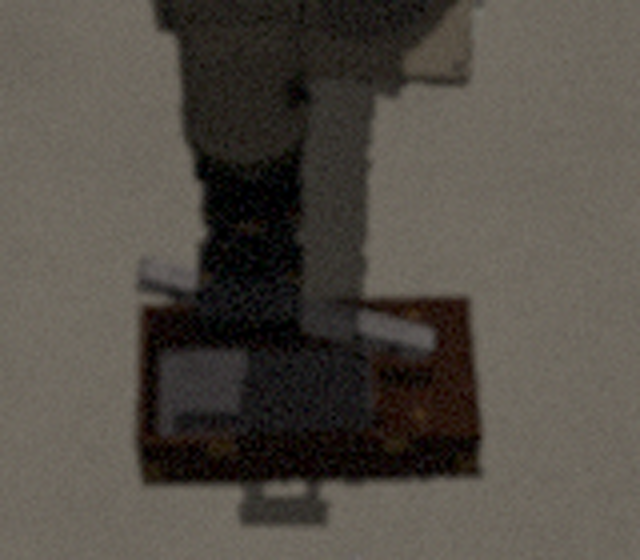

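The low end is now above the deck. Lowering it onto the deck top with a softer grip will level the bar in the pads.

Emit:
drive_tool(
  motion=[
    [0.5,0,0,0],
    [1.1,0,0,0],
    [1.7,0,0,0],
    [2.2,0,0,0],
    [2.6,0,0,0],
    [3.0,0,0,0],
    [3.4,0,0,0],
    [3.8,0,0,0],
    [4.2,0,0,0],
    [4.6,0,0,0],
    [5.0,0,0,0],
    [5.4,0,0,0],
    [5.8,0,0,0],
    [6.2,0,0,0],
    [6.6,0,0,0],
    [7.0,0,0,0],
    [7.4,0,0,0],
    [7.8,0,0,0],
    [7.8,0,0,0],
  ],
  grip=255,
  force=10,
)

```text
time: 14.0
ee_pos: [0.5188, -0.0561, 0.0831]
eef_rot: [0.484, 0.516, -0.484, 0.515]
ft_force: [-0.3, 1.0, -1.7]
width: 0.02
```

Run:
```python
from bench import r
from h import *
s=r.read_state(); print(s['time'],s['ee_pos'],s['width'],s['ft_force'],s['torque'])
c=r.calibration('wrist');a=r.camera('wrist')[:,:,::-1]; b=r.camera('scene')[:,:,::-1]
cv2.imwrite("pics/w10.png",a)
cv2.imwrite("pics/s10.png",cv2.resize(b[100:240,240:400],None,fx=4,fy=4,interpolation=cv2.INTER_CUBIC))
```

```text
14.0 [ 0.51884085 -0.05613433  0.08314713] 0.019985401808262825 [-0.25933617  1.00769894 -1.72845166] [ 0.05357698 -0.1786416  -0.07503122]
```

View pics/w10.png

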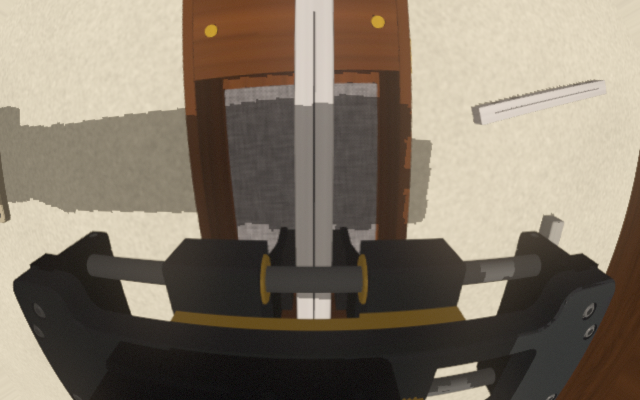

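View pics/s10.png

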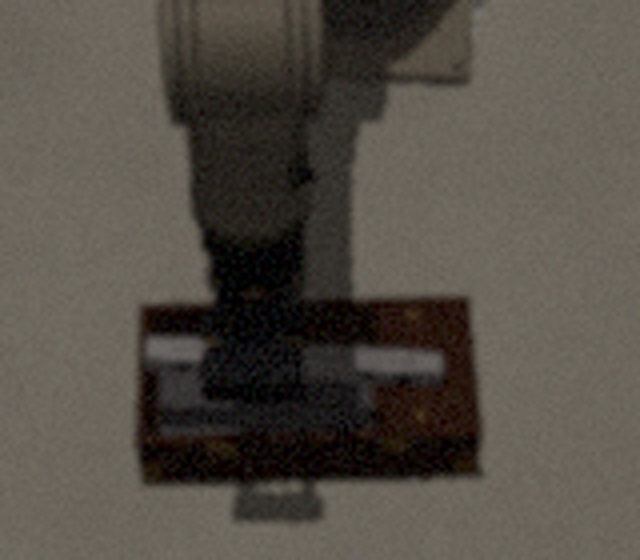

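Nearly level now, about 5°. I'll lower a little more, then grip firmly.

Emit:
drive_tool(
  motion=[
    [0.3,0,0,0],
    [0.6,0,0,0],
    [0.9,0,0,0],
    [0.9,0,0,0],
  ],
)

```text
time: 14.43
ee_pos: [0.519, -0.0562, 0.0744]
eef_rot: [0.484, 0.516, -0.484, 0.515]
ft_force: [0.4, -1.1, -0.9]
width: 0.0199
```

Emit:
drive_tool(
  motion=[
    [0,0,0,0],
    [0,0,0,0],
    [0,0,0,0],
    [-0.4,0,0,0],
    [-1.0,0,0,0],
    [-1.8,0,0,0],
    [-2.8,0,0,0],
    [-4,0,0,0],
    [-5.2,0,0,0],
    [-6.4,0,0,0],
    [-7.6,0,0,0],
    [-8.8,0,0,0],
    [-10,0,0,0],
    [-11.2,0,0,0],
    [-12.2,0,0,0],
    [-13,0,0,0],
    [-13.5,0,0,0],
    [-13.7,0,0,0],
    [-13.7,0,0,0],
    [-13.7,0,0,0],
  ],
  grip=255,
  force=45,
)

```text
time: 16.1
ee_pos: [0.519, -0.0562, 0.2116]
eef_rot: [0.484, 0.516, -0.484, 0.515]
ft_force: [-0.4, 0.4, -2.9]
width: 0.0195
```

Run:
```python
from bench import r
from h import *
s=r.read_state(); print(s['time'],s['ee_pos'],s['width'],s['ft_force'],s['torque'])
c=r.calibration('wrist');a=r.camera('wrist')[:,:,::-1]; b=r.camera('scene')[:,:,::-1]; t=r.camera('top')[:,:,::-1]
cv2.imwrite("pics/w11.png",a);cv2.imwrite("pics/t11.png",t);cv2.imwrite("pics/s11f.png",b)
cv2.imwrite("pics/s11.png",cv2.resize(b[100:240,240:400],None,fx=4,fy=4,interpolation=cv2.INTER_CUBIC))
g=cv2.cvtColor(a,cv2.COLOR_BGR2GRAY)
for v in(20,60,110,160,215): print(v,g[v,288:342])
```

```text
16.1 [ 0.5190398  -0.05624067  0.2115948 ] 0.019549393975986616 [-0.40159737  0.38646911 -2.87303855] [-0.07593095 -0.08247918 -0.04114237]
20 [ 89  91  92  90  92 108 170 194 202 204 204 204 205 204 205 203 203 202
 201 202 202 202 202 196 172 112 117 186 198 199 200 201 201 201 201 202
 202 204 204 202 202 201 200 197 185 158 104  94  94  93  93  94  93  92]
60 [ 88  88  86  86  88 108 165 193 203 203 202 203 203 204 203 202 202 201
 200 201 201 202 201 193 168 111 116 181 197 199 198 200 200 200 201 202
 203 203 203 202 201 200 200 199 190 162 104  86  86  86  88  86  86  87]
110 [ 79  80  77  76  75  89 105 118 123 122 123 124 123 124 124 124 122 122
 122 123 123 124 123 122 110  67  69 106 119 121 121 122 123 123 124 123
 125 125 126 124 123 122 123 123 116 104  90  76  74  71  72  74  76  78]
160 [ 72  73  73  72  74  78 101 116 121 121 122 121 122 123 122 123 122 121
 120 120 122 122 122 121 107  64  72 105 119 120 121 120 121 123 123 123
 125 125 123 123 121 121 119 118 112 100  76  73  72  72  72  71  72  74]
215 [127 130 128 126 125 124 117 114 116 122 120 120 120 122 121 121 120 121
 119 120 123 122 122 122 106  65  72 107 119 121 121 121 121 123 123 122
 123 123 123 121 121 120 120 118 118 125 133 132 127 122 122 127 130 129]
```

View pics/w11.png

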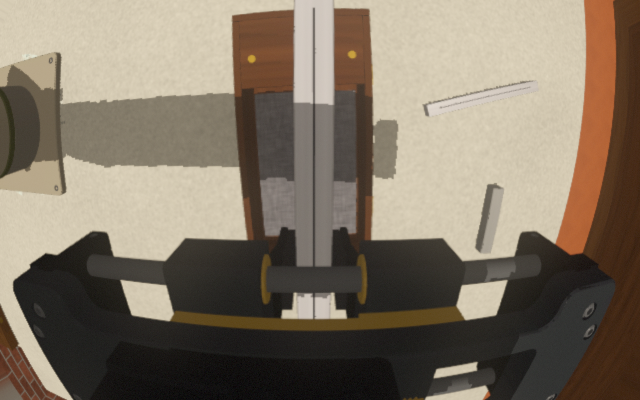

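View pics/s11.png

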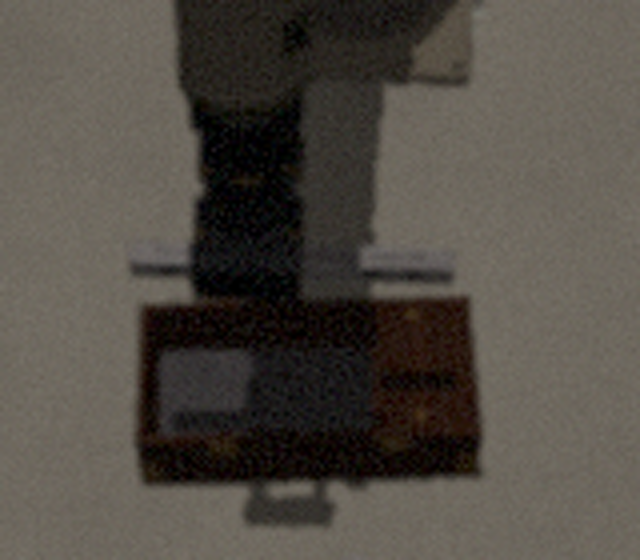

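View pics/t11.png

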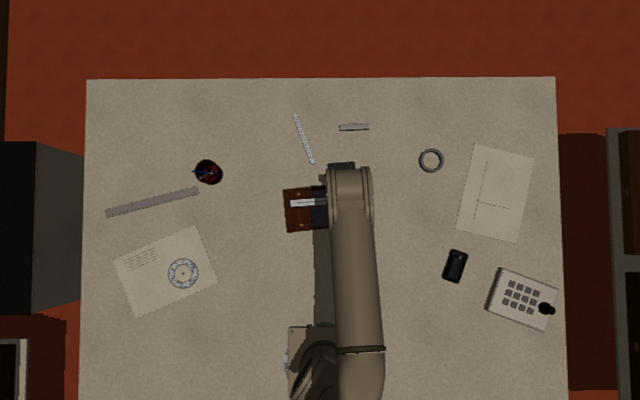

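Run:
```python
from bench import r
from h import *
from scipy.optimize import brentq
c=r.calibration('wrist')
P=[]
for v,l,u in((20,293.9,333.1),(60,293.9,333.2),(110,293.7,333.4),(160,294.,333.3)):
    z=brentq(lambda z:np.linalg.norm(fonz(c,l,v,z)-fonz(c,u,v,z))-.02,0,.3); P.append(fonz(c,(l+u)/2,v,z)); print(v,P[-1])
P=np.array(P);print('tilt deg',np.degrees(np.arctan(np.polyfit(P[:,1],P[:,2],1)[0])))
s=r.read_state();print(s['time'],s['ee_pos'],s['ft_force'],s['width'],np.abs(s['joint_vel']).max())
sc=r.calibration('scene')
for q in((130,258),(455,265)):
    o,d=ray(sc,240+q[0]/4,100+q[1]/4); t=(.519-o[0])/d[0]; print('scene end',o+t*d)
a=cv2.imread('pics/top0.png').astype(int);b=cv2.imread('pics/t11.png').astype(int)
for n,(u,v) in dict(pot=(208,172),tape=(431,160),short=(354,127),mouse=(455,266)).items():
    print(n,np.abs(a-b)[v-20:v+20,u-25:u+25].mean())
```

```text
20 [0.5122492  0.06558149 0.22102902]
60 [0.51362322 0.04403112 0.22054323]
110 [0.51525434 0.01801671 0.22357895]
160 [ 0.51688884 -0.00724439  0.22610548]
tilt deg -4.338787563826389
16.25 [ 0.51898104 -0.05623754  0.2114818 ] [ 0.08295166  0.03914173 -1.76280542] 0.01938449669847514 0.002577949735976498
scene end [ 0.519      -0.14844185  0.21128497]
scene end [0.519      0.09426327 0.22432842]
pot 1.5945
tape 1.6938333333333333
short 1.6981666666666666
mouse 26.7315
```

The bar is level to about 4°. Both ends are at about 0.21 m, with the middle about 3 cm from the opening's middle. The bystanders haven't moved. The mouse patch differs because the arm's shadow was next to it at the start; its position is the same at (455,266). Handing in.

Run:
```python
from bench import r
print(r.close_job()); s=r.read_state(); print(s['time'],s['ee_pos'],s['width'])
```

```text
the job is handed in; nothing more can be done
None
the job is handed in; nothing more can be done
```

The straight edge is out of the case and held still over it, and I handed the job in at about 16 s. I got no verdict back.

**What I did:** I gripped the bar about 29 mm from its middle, on the open side, and lifted it against the deck edge until it tilted about 23°. With the other end still under the deck, I drew it out 75 mm and raised it. I rested its low end briefly on the deck top to level it in the fingers without letting go, then gripped at 45 N and lifted it.

**Last checks before handing in:**

| Check | Result |
|---|---|
| Tilt | about 4° in the wrist view; the scene view also reads within a few degrees |
| Bar's top surface | about 0.22 m |
| Bar's underside | about 0.20 m, roughly 13 cm above the case |
| Middle of bar | about 3 cm from the opening's middle, in plan |
| Finger opening | 19.4 mm |
| Arm | at rest |
| Pen pot, tape roll, short bar, mouse | in their starting places in the top view |

**What disagreed:**
- **Fingertips:** my first close missed, because the tips sat about 24 mm higher than the stated 19 mm ahead of the TCP. Reopening and going lower with no contact force confirmed this.
- **Mouse:** an automatic before-and-after comparison flagged its patch. The arm's shadow was beside it in the first picture; by eye it sits at the same pixels.

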